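# Put a finished padlock up for collection under number 4

### The job

A finished padlock goes up for collection as job 4. First turn the black bar knob on the sloping stand until the number 4 stands in the middle of the little window, then hang the padlock by its shackle on the stand's steel peg, with its body hanging down the slope against the face, and let it go. Leave the carton, oil bottle, mug and lock cylinder that stand round it in their places, and do not ram the padlock against the stand.

Things in the scene. Friction and masses are not known exactly. Their poses are not given: they have to be found in the camera images.
- face: sloping grey face plate of the collection stand, fixed, 180 mm up the slope x 250 mm wide x 22 mm thick; origin at the middle of its outer surface, 125 mm above the worktop; its x axis points up the slope (away from the robot), y to the left along the face, z outward at right angles to the face (leaning 28 degrees from vertical towards the robot). The stand under it is 175 x 250 mm on the worktop and 167 mm high at the back; it does not move but stands elsewhere each time.
- drum (a joint): number drum behind the face, turned by the black bar knob in front of it. Number n (1 to 8) is in the middle of the window at (n-1) x 0.785 rad: 0 shows 1, 2.356 shows 4, 5.498 shows 8; end stops at 0 and 5.498. Grows counter-clockwise as seen from in front of the face. Stiff by friction (about 0.1 N m), no click stops, stays where it is left. It starts somewhere from about number 5.4 up to 7.8, so it must be turned clockwise.
- knob_axis (a point): point on the turning axis of the knob, 24 mm out from the face (at x -18, y -48 mm of the face); axes as the face's. The knob is a bar 62 mm long, 14 mm wide, reaching from 4.5 to 38 mm out from the face, on a round flange of 25 mm radius that reaches 4.5 mm out. At drum value q the bar's length lies along the face's x axis turned by q about its z axis. Grip it across its 14 mm width, square to the face.
- window (a point): centre of the window, a 28 x 26 mm opening in the face, 44 mm up the slope from the knob axis, with a frame raised 2 mm; one number shows in it, black on white.
- peg_tip (a point): centre of the free end of the steel peg: 10 mm diameter, stands 42 mm out from the face at right angles to it, at x +40, y +76 mm of the face, with a flange of 11 mm radius and 3 mm height at its foot; axes as the face's.
- padlock_body (a point): middle of the brass padlock's body, half-way up: body 40 mm long x 48 mm wide x 14 mm thick, lying flat on the worktop at the start; x axis points from the body to the shackle, y across the 48 mm width, z out of the flat side that lies up. The whole lock is 76 mm long, 0.17 to 0.34 kg; the shackle is shut and rigid. Grip it across the 48 mm width.
- padlock_eye (a point): middle of the open space inside the shackle, 31 mm along x from the body's middle; the opening is 22 mm wide across y, and about 20 mm along x; the shackle is 7 mm thick, in the same middle plane as the body.
- carton_mid (a point): bystander: centre of a brown cardboard carton, 106 x 72 x 42 mm high; padlock and carton may change sides.
- bottle_mid (a point): bystander: point half-way up the axis of a white oil bottle with red spout, 39 x 39 x 150 mm high, the one near the left end of the stand.
- mug_mid (a point): bystander: centre of the mug nearest the stand's right end (another stands farther back), white, 83 x 113 (with handle) x 93 mm high; its handle is towards -y of its axes.
- cylinder_mid (a point): bystander: centre of a grey lock cylinder lying on the worktop in front of the stand, 70 x 31 x 17 mm high.
- padlock: the brass padlock as a whole; origin on its underside, 17 mm along x from the body's middle towards the shackle, axes as point padlock_body
- stand: the collection stand as a whole, fixed; origin at the worktop below the middle of the face; x axis points to its back, y to its left, z up
There are look-alikes about, which are no part of the job. Leave any purple or turquoise look-alike of the padlock alone.

How it is judged:
By the outcome, as a careful person would: the job done as asked, in the order asked, and still so for the second after the job is handed in, with the robot touching nothing.
It also fails if it takes over 72 s, if anything falls off the work surface, if the arm or the gripper's body presses on something with over 40 N, if the wrist force passes 120 N, or if a joint passes its speed limit or range.

### The arm

A 6-joint arm with a two-finger parallel gripper is mounted at the origin on a cart in front of the work surface, level with it; the furniture and walls round the work are solid. World frame = base frame: x ahead of the robot, y to its left, z up, the work surface at z = 0. Lengths are in m, angles in rad, forces in N, time in s.
With the tool pointing down it reaches from about 0.3 to 0.85 m from the base axis. Payload 5.4 kg.
Tool frame: the origin (TCP) lies midway between the tips of the shut fingers; the grasp point (between the pads) lies 19 mm behind it; z points along the fingers, y is the line along which they close (so a half turn about z gives the same grasp; the last joint's range is limited). The gripper opens to 85 mm and grips with 20 to 120 N. Pads are 22 mm wide; open, the fingers measure 114 mm over their backs; the gripper's body (76 mm by 85 mm) begins 54 mm behind the grasp point. The pads swing forward as they close: fully open they stand 13 mm farther back than shut.
Start: joints at [1.138, 0.158, 1.597, -0, 1.386, -0.21], TCP at [0.127, 0.561, 0.204] pointing down, gripper open.
Joint ranges: [-2.91, 2.91], [-0.94, 2.29], [0.18, 2.7], [-1.29, 4.43], [0.17, 2.64], [-3, 3]. Speed limits (rad/s): [2.57, 2.57, 3.14, 3.14, 3.14, 3.14].

### API

Orientations are given as a rotation vector (axis times angle).
In Python, from station import r gives the robot as it stands.
- The arm moves only by the tool step_arm, never from a script. Its argument "moves" is text: rows parted by semicolons, each of 4 numbers parted by spaces: the shift along the world's x, y, z in mm, then the turn about the world's z in degrees. A call has 1 to 8 rows; each row shifts and turns the commanded pose from where the row before left it; what a row does not reach is not made up. A row lasts 1/10 s, in which the tool goes at most 50 mm and 8.59 degrees, less where a joint would pass 70% of its speed; a pose out of reach is approached as far as the arm can. A call is refused whole if a number of a shift passes 50 or a number of a turn 8.59, either way. A call with a gripper value outside its range is refused whole. "claw" is the opening, from -1 (shut) to 1 (fully open), set as the call begins (left out, the last holds). The fingers move at their own pace and stop on an object; "squeeze" is the grip in N (left out, the last holds). Time passes only in rows, so rows that do not move let the fingers close. It gives the time, the measured TCP pose, the force, the opening and the grip force at its end, in the units of the state.
- r.observe(): the state, without advancing time (a new reading comes with each control period).
- r.read_camera(name): name is "side" or "top" or "wrist"; returns a dict with "image" (420x560x3 uint8, blue, green, red), "fx", "fy", "cx", "cy" (pixels), "R" (3x3) and "t" (3): a world point X has camera coordinates R X + t. Camera axes: x right, y down, z forward; pixel columns grow to the right and rows downward; lengths in m; the calibration is good to about 2 mm. A picture is of the moment at which its call begins. There is no depth.
- r.close_job(): hands the job in; it is judged then, once.
The state is a dict: "time": time; "joint_positions": joint angles; "qd": joint speeds; "effort": joint torques, N m; "tool_pos": TCP position; "tool_rot": TCP orientation; "wrist_force": force on the tool from outside, world axes, zero at the start; "moment": the same for the moment, N m; "finger_gap": finger opening in m; "grasp_force": force on a finger pad.
Only numpy, scipy, OpenCV 4.12 (cv2) and the standard library are available. Lean on these libraries where they do the work, as an engineer would, in place of code of your own. Each camera call takes 0.05 s, during which the arm holds its last target. There are 200 camera calls.

## Working session

There is one attempt and no reset: what is moved stays moved. The work goes in short steps, Python scripts to look and compute and a tool call to move; the robot and the scene stay as the last step left them, time stands still between calls to the robot, and variables do not carry over. Pictures are saved under pics/ and viewed, at most 10 in all, crops included, and the job is handed in when it is done.

Besides the shell and the picture viewer there is one more tool, called after ">>>" by a JSON object that holds its "fn" and its "kwargs". step_arm: Moves the arm, as the interface text tells. Its arguments: {"type":"object","properties":{"moves":{"type":"string"},"claw":{"type":"number"},"squeeze":{"type":"number"}},"required":["moves"]}

```bash
mkdir -p pics; cat > h.py <<'E'
from station import r
import cv2, numpy as np, pickle
def snap(n,f):
    c=r.read_camera(n); cv2.imwrite(f'pics/{f}.png',c['image']); pickle.dump(c,open(f'pics/{f}.pkl','wb')); return c
def ld(f): return pickle.load(open(f'pics/{f}.pkl','rb'))
def ray(c,u,v):
    d=c['R'].T@np.array([(u-c['cx'])/c['fx'],(v-c['cy'])/c['fy'],1]); o=-c['R'].T@c['t']; return o,d
def atz(c,u,v,z):
    o,d=ray(c,u,v); return o+d*(z-o[2])/d[2]
def proj(c,X):
    p=c['R']@np.asarray(X)+c['t']; return np.array([c['fx']*p[0]/p[2]+c['cx'],c['fy']*p[1]/p[2]+c['cy']])
def crop(f,u0,v0,u1,v1,s,out):
    im=cv2.imread(f'pics/{f}.png')[v0:v1,u0:u1]; cv2.imwrite(f'pics/{out}.png',cv2.resize(im,None,fx=s,fy=s,interpolation=cv2.INTER_CUBIC))
E
python3 - <<'E'
from h import *
a=snap('top','top0'); b=snap('side','side0')
for c in (a,b): print(-c['R'].T@c['t'], c['fx'], c['R'][2])
o=r.observe(); print(o['tool_pos'],o['tool_rot'],o['finger_gap'],o['time'])
E
```

```text
[0.2517506  0.03037756 1.41973277] 530.703867027424 [ 0.22276588  0.02060914 -0.9746541 ]
[0.85906666 0.98978985 0.66520019] 466.1770774818741 [-0.29783408 -0.82420926 -0.48163674]
[0.126822  0.5602407 0.2027907] [-3.49128120e-01 -3.12159817e+00  2.58111638e-03] 0.08544953591388722 0.1
```

View pics/top0.png

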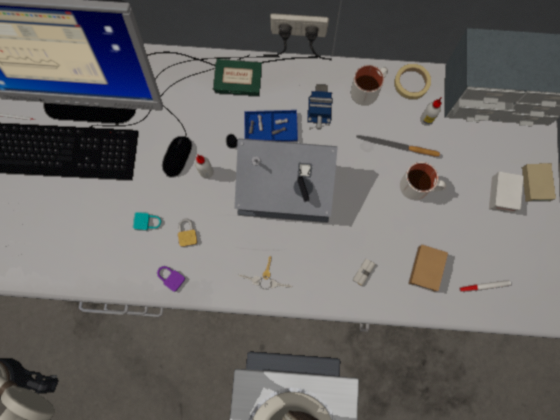

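View pics/side0.png

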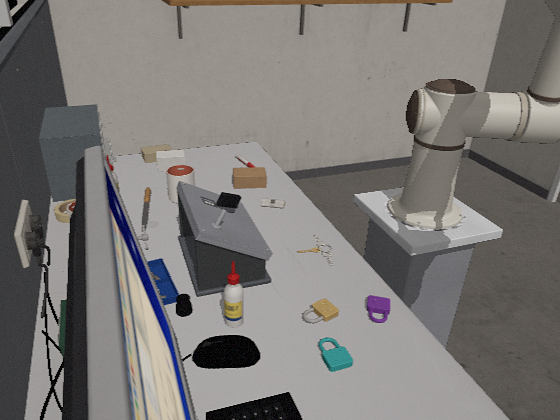

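```bash
python3 - <<'E'
from h import *
crop('top0',170,130,350,250,4,'c1')
E
```

```text
(no output)
```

View pics/c1.png

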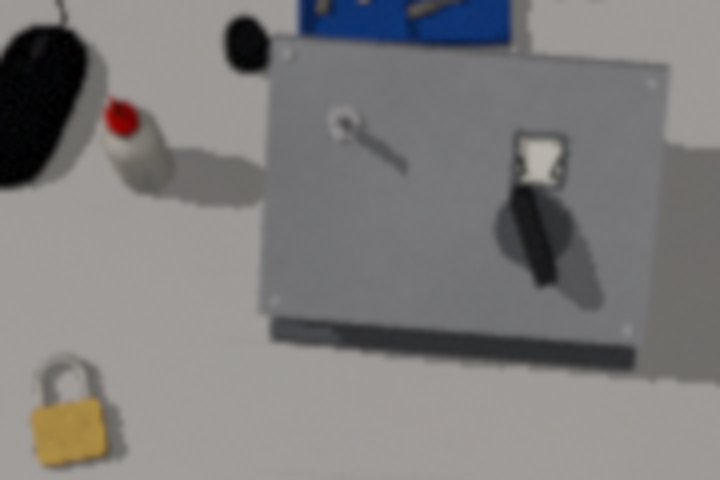

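```bash
cat >> h.py <<'E'
from scipy.optimize import least_squares
s28,c28=np.sin(np.radians(28)),np.cos(np.radians(28))
def faceT(p):
    x,y,w=p; Rz=np.array([[np.cos(w),-np.sin(w),0],[np.sin(w),np.cos(w),0],[0,0,1]])
    Rf=Rz@np.array([[c28,0,-s28],[0,1,0],[s28,0,c28]]); return Rf,np.array([x,y,0.125])
def f2w(p,X): Rf,o=faceT(p); return Rf@(np.array(X)/1000)+o
E
python3 - <<'E'
from h import *
c=ld('top0'); S=lambda u,v:np.array([170+u/4-.375,130+v/4-.375])
obs=[((90,125,0),S(273,35)),((90,-125,0),S(668,67)),((-90,-125,0),S(634,348)),((-90,125,0),S(260,315))]
fit=least_squares(lambda p:np.concatenate([proj(c,f2w(p,X))-o for X,o in obs]),[.5,0,0])
p=fit.x; print(p,fit.fun.round(2)); np.save('p.npy',p)
for n,X in dict(knob=(-18,-48,24),peg=(40,76,42),pegfoot=(40,76,0),win=(26,-48,0)).items(): 
    w=f2w(p,X); print(n,w.round(4),((proj(c,w)-[170,130]+.375)*4).round(1))
Rf,o=faceT(p)
def onface(u,v,h):
    a,d=ray(c,*S(u,v)); n=Rf[:,2]; P0=o+n*h; P=a+d*(n@(P0-a))/(n@d); return Rf.T@(P-o)*1000
A,B=onface(522,188,38),onface(546,285,38); print('bar',A,B,np.degrees(np.arctan2((A-B)[1],(A-B)[0])))
for q in [(69,432,.014),(66,357,.007),(69,402,.014),(70,465,.014),(33,430,.014),(106,430,.014)]: print(q,atz(c,*S(*q[:2]),q[2]).round(4))
E
```

```text
[ 0.63131382  0.06781206 -0.0147659 ] [-0.71  0.11  0.36  0.6   1.61 -0.27 -1.26 -0.53]
knob [0.6034 0.0202 0.1377] [530.4 236. ]
peg [0.648  0.1436 0.1809] [336.1 132.5]
pegfoot [0.6678 0.1433 0.1438] [343.  121.1]
win [0.6536 0.0195 0.1372] [537.1 159.8]
bar [ 7661.30816142  -125.41621796 38000.        ] [ 9373.55804906   450.25294594 38000.        ] -161.41703217248576
(69, 432, 0.014) [0.478 0.319 0.014]
(66, 357, 0.007) [0.5304 0.3285 0.007 ]
(69, 402, 0.014) [0.4984 0.3214 0.014 ]
(70, 465, 0.014) [0.4558 0.3156 0.014 ]
(33, 430, 0.014) [0.4775 0.3433 0.014 ]
(106, 430, 0.014) [0.4812 0.2943 0.014 ]
```

>>> {"fn": "step_arm", "kwargs": {"moves": "0 0 40 2;25 -30 20 2;30 -35 10 2;30 -35 10 2;30 -35 10 2;30 -35 10 2;30 -35 10 2;30 -35 0 2", "claw": 0}}

```text
time: 0.9
tool_pos: [0.3334, 0.3195, 0.315]
tool_rot: [-0.091, 3.138, 0.002]
wrist_force: [1.0, 0.9, 0.4]
finger_gap: 0.0429
grasp_force: 0.0
```

>>> {"fn": "step_arm", "kwargs": {"moves": "30 -35 0 2;30 -35 0 2;30 -35 0 2;30 -35 0 2;30 -35 0 2;30 -35 0 2;30 -35 0 2;30 -35 0 2"}}

```text
time: 1.7
tool_pos: [0.5728, 0.0391, 0.3132]
tool_rot: [0.526, -3.096, -0.001]
wrist_force: [1.3, 0.1, 0.9]
finger_gap: 0.0426
grasp_force: 0.0
```

```bash
python3 - <<'E'
from h import *
c=snap('wrist','w1'); print(-c['R'].T@c['t'],c['R'][2],c['fx'])
o=r.observe(); print(o['tool_pos'],o['tool_rot'],o['finger_gap'],o['time'])
E
```

```text
[0.50418163 0.01667582 0.48292413] [ 0.26783214  0.09468807 -0.9588014 ] 302.0000567811436
[0.57594007 0.03329286 0.31171425] [ 0.52078381 -3.09747032  0.00556466] 0.04284693549775166 1.75
```

View pics/w1.png

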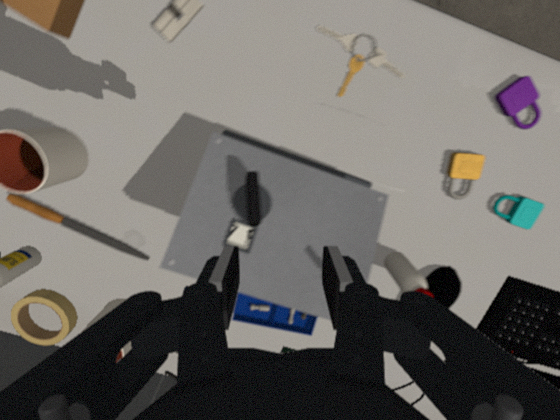

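```bash
python3 - <<'E'
from h import *
crop('w1',150,120,410,315,3,'c2')
c=ld('w1');p=np.load('p.npy')
for n,X in dict(tl=(90,125,0),tr=(90,-125,0),br=(-90,-125,0),bl=(-90,125,0),knobtop=(-18,-48,38),win=(26,-48,0),peg=(40,76,42)).items(): print(n,((proj(c,f2w(p,X))-[150,120]+.33)*3).round())
E
```

```text
tl [624. 629.]
tr [ 33. 442.]
br [196.  34.]
bl [722. 228.]
knobtop [320. 231.]
win [278. 348.]
peg [584. 481.]
```

View pics/c2.png

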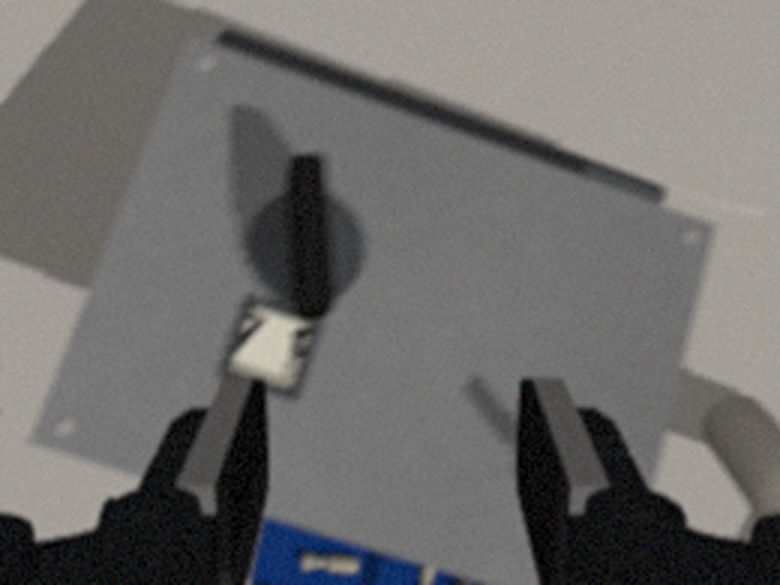

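```bash
python3 - <<'E'
from h import *
c=ld('w1');t=ld('top0');p0=np.load('p.npy')
W=lambda u,v:np.array([150+u/3-.33,120+v/3-.33]); S=lambda u,v:np.array([170+u/4-.375,130+v/4-.375])
ow=[((90,-125,0),W(33,441)),((-90,-125,0),W(192,37)),((-90,125,0),W(716,224)),((26,-48,0),W(273,346)),((-18,-48,4.5),W(306,242)),((-18,-48,38),W(309,235))]
ot=[((90,125,0),S(273,35)),((90,-125,0),S(668,67)),((26,-48,0),S(540,160)),((-18,-48,4.5),S(533,229)),((40,76,3),S(343,122)),((-18,-48,38),S(533,236))]
for a,b in ((1,0),(0,1),(1,1)):
    f=least_squares(lambda p:np.concatenate([a*(proj(c,f2w(p,X))-o)/302*.33 for X,o in ow]+[b*(proj(t,f2w(p,X))-o)/530*1.25 for X,o in ot])*1000,p0)
    print(f.x.round(4),f.fun.round(1))
p=f.x; np.save('p.npy',p)
for n,X in dict(knob=(-18,-48,24),knob20=(-18,-48,20),peg=(40,76,42)).items(): print(n,f2w(p,X).round(4))
Rf,o=faceT(p)
def onface(cc,uv,h):
    a,d=ray(cc,*uv); n=Rf[:,2]; P0=o+n*h/1000; P=a+d*(n@(P0-a))/(n@d); return Rf.T@(P-o)*1000
for cc,x,y in ((c,W(306,155),W(314,315)),(t,S(522,188),S(546,285))):
    A,B=onface(cc,x,38),onface(cc,y,38); print(A,B,np.degrees(np.arctan2((A-B)[1],(A-B)[0])))
E
```

```text
[ 0.6313  0.0656 -0.0057] [-1.4  0.8 -1.  -0.8  0.5  0.  -0.1  0.7  0.5  1.6  1.6 -1.8 -0.   0.
  0.   0.   0.  -0.   0.  -0.   0.   0.   0.   0. ]
[ 0.6322  0.0667 -0.0078] [-0.   0.  -0.  -0.   0.   0.   0.   0.   0.   0.   0.  -0.  -1.1  0.3
  1.5 -0.1 -0.7 -1.1  0.  -0.8  0.6 -0.3 -0.3  1.9]
[ 0.6318  0.0662 -0.0065] [-1.1  1.3 -0.6 -0.4  0.7  0.6  0.2  1.2  0.8  2.   1.9 -1.3 -0.8  0.8
  1.9  0.1 -0.3 -0.8  0.5 -0.5  1.   0.2  0.2  2.3]
knob [0.6043 0.0183 0.1377]
knob20 [0.6062 0.0183 0.1342]
peg [0.6479 0.1421 0.1809]
[-45.49659851 -60.49305254  38.        ] [ 12.25470893 -38.07940579  38.        ] -158.78845301784727
[ 13.9965253 -38.4636395  38.       ] [-46.08395049 -58.16924459  38.        ] 18.158809425769398
```

>>> {"fn": "step_arm", "kwargs": {"moves": "26 -15 -28 0;0 0 -40 0;0 0 -35 0;0 0 -30 0;0 0 -20 0;0 0 -15 0;0 0 -10 0;0 0 0 0", "claw": -0.2}}

```text
time: 2.55
tool_pos: [0.5973, 0.0259, 0.1344]
tool_rot: [0.525, -3.095, -0.001]
wrist_force: [0.2, 0.4, -0.3]
finger_gap: 0.034
grasp_force: 0.0
```

>>> {"fn": "step_arm", "kwargs": {"moves": "0 0 0 0;0 0 0 0;0 0 0 0;0 0 0 0;0 0 0 0;0 0 0 0", "claw": -1, "squeeze": 20}}

```text
time: 3.15
tool_pos: [0.5981, 0.0258, 0.1358]
tool_rot: [-0.525, 3.097, -0.0]
wrist_force: [-0.1, 0.7, 0.6]
finger_gap: -0.0002
grasp_force: 0.0
```

```bash
python3 - <<'E'
from h import *
c=snap('wrist','w2'); s=snap('side','s2')
a=c['image'][120:400,140:420]; b=s['image'][150:290,150:290]
cv2.imwrite('pics/c3.png',np.hstack([cv2.resize(a,(400,400)),cv2.resize(b,(400,400),interpolation=cv2.INTER_CUBIC)]))
o=r.observe();print(o['tool_pos'],o['finger_gap'],o['wrist_force'])
E
```

```text
[0.59808394 0.02576603 0.13573291] -0.00014843176168784317 [-0.13515605  0.69864222 -0.12824305]
```

View pics/c3.png

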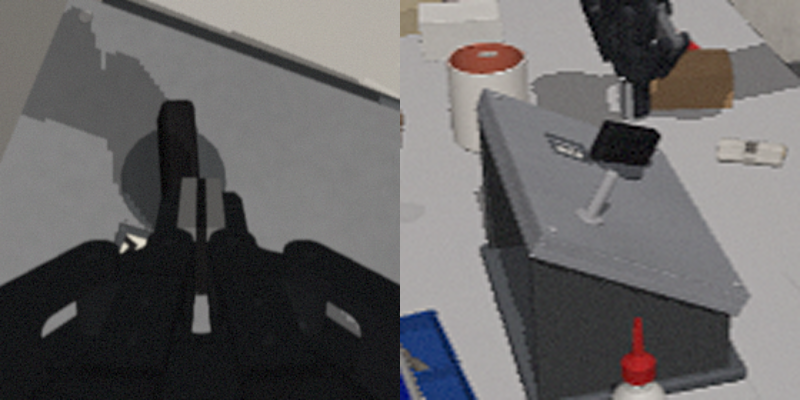

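```bash
python3 - <<'E'
from h import *
p=np.load('p.npy'); T=r.observe()['tool_pos']
c=ld('w2');s=ld('s2')
f=lambda X:((proj(c,X)-[140,120])*400/280).round(); g=lambda X:((proj(s,X)-[150,150])*400/140+[400,0]).round()
for n,X in dict(tcp=T,up20=T+[0,0,.02],up40=T+[0,0,.04],knobtop=f2w(p,(-18,-48,38)),knobfoot=f2w(p,(-18,-48,0)),peg=f2w(p,(40,76,42)),br=f2w(p,(-90,-125,0)),tl=f2w(p,(90,125,0)),bl=f2w(p,(-90,125,0))).items(): print(n,f(X),g(X))
E
```

```text
tcp [197. 171.] [635. 147.]
up20 [196. 191.] [635. 125.]
up40 [196. 218.] [634. 104.]
knobtop [179. 179.] [633. 128.]
knobfoot [170. 182.] [613. 165.]
peg [441. 425.] [612. 172.]
br [68. -5.] [660. 150.]
tl [453. 522.] [542. 233.]
bl [509. 153.] [750. 296.]
```

>>> {"fn": "step_arm", "kwargs": {"moves": "0 0 20 0;0 0 40 0;-15 0 40 0;-15 0 0 0;0 0 0 0;0 0 0 0"}}

```text
time: 3.85
tool_pos: [0.5678, 0.0258, 0.2348]
tool_rot: [0.525, -3.096, -0.001]
wrist_force: [0.8, 0.4, 0.6]
finger_gap: 0.0001
grasp_force: 0.0
```

```bash
python3 - <<'E'
from h import *
c=snap('wrist','w3'); o=r.observe();print(o['tool_pos'],o['finger_gap'])
p=np.load('p.npy')
k=proj(c,f2w(p,(-18,-48,38))); print(k)
u,v=(k-[70,60]).astype(int); print(u,v)
crop('w3',u,v,u+140,v+140,4,'c4')
for h in (4.5,38):
  for q in (19.5,):
    a=np.radians(q)
    for s,t in ((31,7),(31,-7),(-31,-7),(-31,7)):
        print(h,((proj(c,f2w(p,(-18+s*np.cos(a)-t*np.sin(a),-48+s*np.sin(a)+t*np.cos(a),h)))-[u,v])*4).round())
print('tcp',(proj(c,o['tool_pos'])-[u,v])*4)
E
```

```text
[0.56772958 0.02581864 0.23435134] 0.0003121614293346781
[259.68338352 229.18585246]
189 169
4.5 [301. 378.]
4.5 [245. 380.]
4.5 [240. 133.]
4.5 [295. 132.]
38 [318. 380.]
38 [254. 382.]
38 [249. 106.]
38 [310. 106.]
tcp [354.64582092 281.0511665 ]
```

View pics/c4.png

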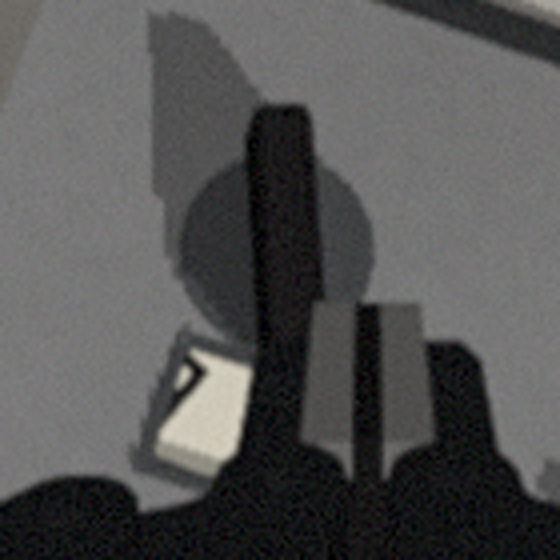

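```bash
python3 - <<'E'
from h import *
s=snap('side','s3'); p=np.load('p.npy'); T=r.observe()['tool_pos']
L=[]
for f,t in (('s2',np.array([.598,.0258,.1357])),('s3',T)):
    im=ld(f)['image'][120:220,190:265]; L.append(cv2.resize(im,(390,520),interpolation=cv2.INTER_CUBIC))
    print(f,'tcp',((proj(s,t)-[190,120])*5.2).round(),'up10',((proj(s,t+[0,0,.01])-[190,120])*5.2).round())
a=np.radians(19.5)
for h in (4.5,38):
    for S,t in ((31,7),(31,-7),(-31,-7),(-31,7)):
        print(h,((proj(s,f2w(p,(-18+S*np.cos(a)-t*np.sin(a),-48+S*np.sin(a)+t*np.cos(a),h)))-[190,120])*5.2).round())
cv2.imwrite('pics/c5.png',np.hstack(L))
E
```

```text
s2 tcp [220. 423.] up10 [220. 404.]
s3 tcp [282. 220.] up10 [282. 199.]
4.5 [143. 448.]
4.5 [127. 432.]
4.5 [224. 449.]
4.5 [240. 464.]
38 [175. 386.]
38 [159. 371.]
38 [255. 390.]
38 [271. 405.]
```

View pics/c5.png

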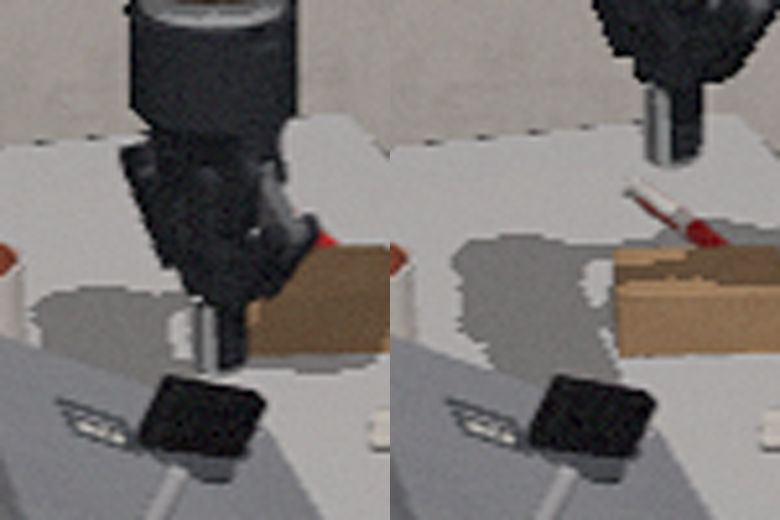

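```bash
python3 - <<'E'
from h import *
s=ld('s3');w=ld('w3'); T=r.observe()['tool_pos']; print(T)
def tri(*obs):
    f=least_squares(lambda X:np.concatenate([proj(c,X)-o for c,o in obs]),T); return f.x.round(4),f.fun.round(1)
print(tri((s,np.array([190+282/5.2,120+165/5.2])),(w,np.array([189+365/4,169+303/4]))))
print('cam',-w['R'].T@w['t'],w['R'])
p=np.load('p.npy'); print(proj(w,T))
# peg tip check in side: predicted
print(proj(s,f2w(p,(40,76,42))))
E
```

```text
[0.56774926 0.02583866 0.23417107]
(array([0.5613, 0.025 , 0.2573]), array([ 2.6,  0.9, -0.4,  0.5]))
cam [0.49915098 0.00349245 0.40464968] [[-3.29372855e-01  9.44199468e-01  9.41817813e-04]
 [ 9.05473619e-01  3.15580743e-01  2.83771600e-01]
 [ 2.67639774e-01  9.43194531e-02 -9.58891439e-01]]
[277.68424301 239.18494912]
[224.11746558 210.19600181]
```

>>> {"fn": "step_arm", "kwargs": {"moves": "20 -8 0 0;14 0 -20 0;0 0 -40 0;0 0 -30 0;0 0 -18 0;0 0 -10 0;0 0 0 0", "claw": -0.1}}

```text
time: 4.65
tool_pos: [0.6008, 0.018, 0.1153]
tool_rot: [0.524, -3.093, -0.002]
wrist_force: [-0.3, 0.7, 0.0]
finger_gap: 0.0382
grasp_force: 0.0
```

>>> {"fn": "step_arm", "kwargs": {"moves": "0 0 -3 0;0 0 0 0;0 0 0 0;0 0 0 0;0 0 0 0;0 0 0 0", "claw": -1, "squeeze": 20}}

```text
time: 5.25
tool_pos: [0.6028, 0.0191, 0.1158]
tool_rot: [-0.525, 3.095, 0.003]
wrist_force: [1.3, 4.6, -0.6]
finger_gap: 0.0141
grasp_force: 19.4
```

>>> {"fn": "step_arm", "kwargs": {"moves": "0 0 0 -6;0 0 0 -6;0 0 0 -6;0 0 0 -6;0 0 0 -6;0 0 0 0"}}

```text
time: 5.85
tool_pos: [0.6028, 0.0169, 0.1161]
tool_rot: [0.295, 3.126, -0.002]
wrist_force: [-2.3, -2.1, 2.7]
finger_gap: 0.0137
grasp_force: 28.0
```

>>> {"fn": "step_arm", "kwargs": {"moves": "0 0 0 -6;0 0 0 -6;0 0 0 -6;0 0 0 -6;0 0 0 -6;0 0 0 0"}}

```text
time: 6.45
tool_pos: [0.6017, 0.0155, 0.1165]
tool_rot: [1.093, 2.945, -0.006]
wrist_force: [-7.1, -7.4, 7.4]
finger_gap: 0.0133
grasp_force: 56.4
```

>>> {"fn": "step_arm", "kwargs": {"moves": "0 0 0 -4;0 0 0 0;0 0 0 0"}}

```text
time: 6.75
tool_pos: [0.6015, 0.0153, 0.1165]
tool_rot: [1.192, 2.907, -0.007]
wrist_force: [-8.5, -7.7, 6.9]
finger_gap: 0.0139
grasp_force: 58.8
```

>>> {"fn": "step_arm", "kwargs": {"moves": "0 0 0 0;0 0 0 0;0 0 0 0;0 0 20 0;0 0 40 0;-15 0 30 0;-20 0 0 0;0 0 0 0", "claw": -0.3}}

```text
time: 7.55
tool_pos: [0.5666, 0.0182, 0.206]
tool_rot: [1.194, 2.904, 0.001]
wrist_force: [0.6, 0.8, -1.0]
finger_gap: 0.03
grasp_force: 0.0
```

```bash
python3 - <<'E'
from h import *
c=snap('wrist','w4'); t=snap('top','t4'); o=r.observe();print(o['tool_pos'],o['tool_rot'],o['finger_gap'])
p=np.load('p.npy'); k=proj(c,f2w(p,(0,-48,20))); u,v=(k-[70,70]).astype(int); print(k,u,v)
a=c['image'][v:v+140,u:u+140]
# warp of face region to rectified view (face coords), plane h=38 for bar and h=0 for window
def rect(cc,h,sc=5):
    f=lambda x,y:proj(cc,f2w(p,(x,y,h)))
    X=[(60,-98),(60,2),(-60,2),(-60,-98)]
    src=np.float32([f(*q) for q in X]); dst=np.float32([((2-y)*sc,(60-x)*sc) for x,y in X])
    return cv2.warpPerspective(cc['image'],cv2.getPerspectiveTransform(src,dst),(100*sc,120*sc),flags=cv2.INTER_CUBIC)
A=cv2.resize(rect(c,38,4),(400,480));B=cv2.resize(rect(c,0,4),(400,480)); cv2.imwrite('pics/c6.png',np.hstack([A,B]))
# bar angle by dark pixels in rectified plane h=38
for n,cc in (('wrist',c),('top',t)):
    g=cv2.cvtColor(rect(cc,38,5),cv2.COLOR_BGR2GRAY); m=(g<45).astype(np.uint8)
    m=cv2.morphologyEx(m,cv2.MORPH_OPEN,np.ones((9,9))); 
    nn,lab,st,ce=cv2.connectedComponentsWithStats(m)
    for i in range(1,nn):
        if st[i,4]>500:
            ys,xs=np.where(lab==i); r_=cv2.minAreaRect(np.float32(np.c_[xs,ys])); print(n,r_)
E
```

```text
[0.56703662 0.01801195 0.20425415] [-1.19542907e+00 -2.90494446e+00 -2.71682899e-04] 0.029929808994250056
[325.47589206 254.84918304] 255 184
wrist ((294.5, 262.5), (525.0, 409.0), 90.0)
wrist ((486.1752014160156, 513.2169189453125), (25.92730712890625, 64.60292053222656), 39.17366027832031)
top ((260.6056823730469, 419.9520263671875), (322.1226806640625, 411.2564697265625), 88.86276245117188)
```

View pics/c6.png

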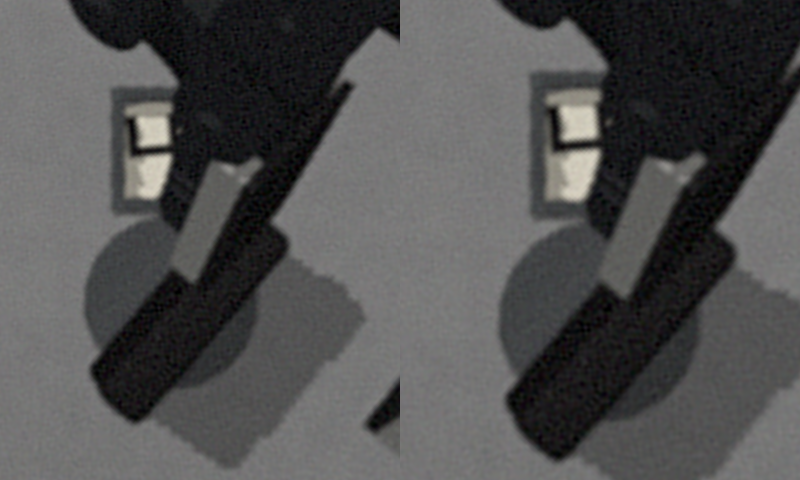

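>>> {"fn": "step_arm", "kwargs": {"moves": "-5 10 23 6.5;-5 22 16 6.5;-5 22 16 6.5;-5 22 16 6.5;-5 22 16 6.5;-5 22 16 6.5;-5 22 2 6.5;-2 10 0 6.5", "claw": 0.5}}

```text
time: 8.45
tool_pos: [0.5304, 0.1717, 0.3096]
tool_rot: [-0.209, 3.134, 0.001]
wrist_force: [0.3, -0.1, -0.6]
finger_gap: 0.0642
grasp_force: 0.0
```

>>> {"fn": "step_arm", "kwargs": {"moves": "0 0 0 0;0 0 0 0;0 0 0 0"}}

```text
time: 8.75
tool_pos: [0.5303, 0.1692, 0.309]
tool_rot: [0.194, -3.134, 0.0]
wrist_force: [-0.1, 0.1, -0.4]
finger_gap: 0.0643
grasp_force: 0.0
```

```bash
python3 - <<'E'
from h import *
c=snap('wrist','w5'); t=snap('top','t5'); o=r.observe();print(o['tool_pos'],o['tool_rot'],o['finger_gap'])
p=np.load('p.npy')
def rect(cc,h,sc):
    f=lambda x,y:proj(cc,f2w(p,(x,y,h)))
    X=[(50,-88),(50,-8),(-55,-8),(-55,-88)]
    src=np.float32([f(*q) for q in X]); dst=np.float32([((-8-y)*sc,(50-x)*sc) for x,y in X])
    return cv2.warpPerspective(cc['image'],cv2.getPerspectiveTransform(src,dst),(80*sc,105*sc),flags=cv2.INTER_CUBIC)
A=[rect(c,0,4)]
k=proj(c,(.49,.32,.01)); u,v=(k-[45,45]).astype(int); u=max(u,0);v=max(v,0); B=cv2.resize(c['image'][v:v+90,u:u+90],(420,420),interpolation=cv2.INTER_CUBIC); print('padcrop',u,v,420/90, B.shape)
cv2.imwrite('pics/c7.png',np.hstack([A[0],B]))
for n,cc in (('wrist',c),('top',t)):
    g=cv2.cvtColor(rect(cc,38,5),cv2.COLOR_BGR2GRAY); 
    for th in (35,45):
        m=cv2.morphologyEx((g<th).astype(np.uint8),cv2.MORPH_OPEN,np.ones((9,9)))
        nn,lab,st,ce=cv2.connectedComponentsWithStats(m)
        for i in range(1,nn):
            if st[i,4]>1500:
                ys,xs=np.where(lab==i); print(n,th,st[i,4],cv2.minAreaRect(np.float32(np.c_[xs,ys])))
    hsv=cv2.cvtColor(cc['image'],cv2.COLOR_BGR2HSV); m=cv2.inRange(hsv,(15,110,80),(30,255,255)); nn,lab,st,ce=cv2.connectedComponentsWithStats(m)
    for i in range(1,nn):
        if st[i,4]>60:
            X=atz(cc,*ce[i],.014); 
            if np.hypot(*(X[:2]-[.478,.319]))<.05:
                ys,xs=np.where(lab==i); P=np.array([atz(cc,a,b,.014)[:2] for a,b in zip(xs,ys)])*1000; print(n,X,cv2.minAreaRect(np.float32(P)))
E
```

```text
[0.53029879 0.16908414 0.30932024] [ 1.94872717e-01 -3.13497317e+00  2.01000128e-04] 0.06411487235118968
padcrop 334 105 4.666666666666667 (420, 420, 3)
wrist 35 31497 ((171.53575134277344, 340.2607421875), (115.15316772460938, 312.9788818359375), 40.69552993774414)
wrist 45 33458 ((172.25338745117188, 340.96221923828125), (120.17115020751953, 315.05047607421875), 40.710845947265625)
wrist [0.47748645 0.31854187 0.014     ] ((477.75299072265625, 318.66412353515625), (40.078208923339844, 48.230342864990234), 15.287569999694824)
top 35 21959 ((199.20794677734375, 327.6194763183594), (85.04116821289062, 302.81805419921875), 41.18592834472656)
top 45 26275 ((199.93099975585938, 329.32757568359375), (100.48503875732422, 309.1783447265625), 41.6335334777832)
```

View pics/c7.png

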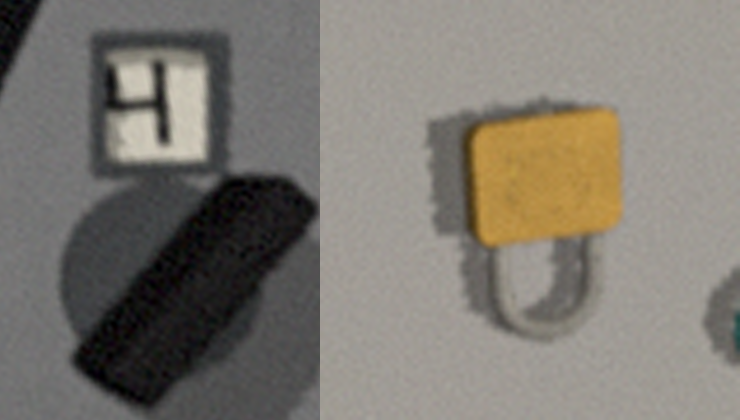

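```bash
cat > q.py <<'E'
from h import *
p=np.load('p.npy')
def barq(c,th=38,S=6):
    k=proj(c,f2w(p,(-18,-48,20))); u,v=(k-40).astype(int); im=cv2.resize(c['image'][v:v+80,u:u+80],None,fx=S,fy=S,interpolation=cv2.INTER_CUBIC)
    m=(cv2.cvtColor(im,cv2.COLOR_BGR2GRAY)<th).astype(np.uint8); n,lab,st,ce=cv2.connectedComponentsWithStats(cv2.morphologyEx(m,cv2.MORPH_OPEN,np.ones((9,9))))
    i=lab[40*S-20:40*S+20,40*S-20:40*S+20]; i=np.bincount(i[i>0]).argmax(); m=(lab==i); best=(0,)
    for q in np.arange(100,210,.5):
        a=np.radians(q); P=[]
        for h in (4.5,38):
            for s,t in ((31,7),(31,-7),(-31,-7),(-31,7)): P.append((proj(c,f2w(p,(-18+s*np.cos(a)-t*np.sin(a),-48+s*np.sin(a)+t*np.cos(a),h)))-[u,v]+.5)*S-.5)
        P=np.array(P)
        for dx in range(-12,13,4):
            for dy in range(-12,13,4):
                z=np.zeros(m.shape,np.uint8); cv2.fillConvexPoly(z,cv2.convexHull(np.int32(P+[dx,dy])),1); z=z>0
                best=max(best,((m&z).sum()/(m|z).sum(),q,dx,dy))
    return best
E
python3 - <<'E'
from q import *
for f in ('top0','w1','w5','t5'):
    try: print(f,[barq(ld(f),th) for th in (32,42)])
    except Exception as e: print(f,e)
E
```

```text
top0 [(np.float64(0.6609517705495914), np.float64(196.0), 0, -4), (np.float64(0.813953488372093), np.float64(200.5), 0, -4)]
w1 [(np.float64(0.7110308719985557), np.float64(197.5), -8, 8), (np.float64(0.8404446285556476), np.float64(202.5), -12, -4)]
w5 [(np.float64(0.7817165516088193), np.float64(135.5), 4, -8), (np.float64(0.8551571744244066), np.float64(136.5), 4, -8)]
t5 [(np.float64(0.6748853211009175), np.float64(144.0), 0, 4), (np.float64(0.7968510519715759), np.float64(138.0), 4, 0)]
```

```bash
cat > d.py <<'E'
from q import *
def dig(c,sc=4):
    f=lambda x,y:proj(c,f2w(p,(x,y,0)))
    X=[(46,-28),(46,-68),(6,-68),(6,-28)]
    src=np.float32([f(*q) for q in X]); dst=np.float32([((-28-y)*sc,(46-x)*sc) for x,y in X])
    g=cv2.cvtColor(cv2.warpPerspective(c['image'],cv2.getPerspectiveTransform(src,dst),(40*sc,40*sc),flags=cv2.INTER_CUBIC),cv2.COLOR_BGR2GRAY).astype(float)
    return g
def show(c):
    g=dig(c); 
    s=cv2.resize(g,(40,40),interpolation=cv2.INTER_AREA)
    print('\n'.join(''.join(' .:-=+*#%@'[9-min(9,int(v/22))] for v in row) for row in s))
E
python3 - <<'E'
from d import *
show(ld('t5')); print(); show(ld('w5')); print(dig(ld('t5')).max())
E
```

```text
=====+++================================
====++++++========+++++++++++++++++=====
===++++++++++++++++++++++++++++++++++===
==++++++++++++++++++++++++++++++++++++==
=++++****++++++++++++++++++++++**+++++==
=+++*****++++++++++++++++++++++****++++=
=+++****++++++++++++++++++==++++****+++=
=+++***++++++=======++========+++***++++
+++****++++====--=======----====++**++++
=+++***+++===------====--------=+++++++=
=+++***+++==--::::--==---:::---==++++++=
=+++****++==-::::::-==--:::::::-==+++++=
=+++*****++=-::::::-==--:::::::--=+++++=
=+++*****++=-::..::--=--::::::::-=++*+++
=+++******+=-::::::-==--:::...::-=++*+++
=+++******+=-::::::-===-:::...::-=++*+++
=+++******+=-::::::-===-:::...::-=++*+++
=+++******+==------====-:::...::-=++++++
=+++*******+==----==++=-:::...::-=+++++=
=+++*******++======+++=-:::..:::-=+++++=
=+++******+++======+++=--::..:::-=++*++=
=+++***+++++========++=--::..:::-=++*++=
=++++++++====------====--::..:::-=++*++=
=+++++++===----:::--===--:::.:::-=++++++
=+++++++==--::::::::-==--:::.:::-=++++++
++++*++==---::::::::-==--:::.:::-=++++++
+++++++==---:::...::--=--:::.:::-=
[... 1486 characters left out ...]
+*###**##*++====+#%*-........-+###**+=
==+*#**+====-:::::-*#*-........-+###*++=
==+*#*+=---:......:+#*-........-+*##**==
==+*#*+=-::..... .:+#*-........-+*##**+=
==+*#*+=-:...... .:+##=........-*###**+=
==+***+=-:....... :+%#=...... .-+**#*++=
==+*#*+=--....... :+%#=........-+**#*++=
==+*#*+=--:...... .=##=........-+*##*++=
=++*#*+=--:...... .-++=........-+*##*+==
=++*#*+=--:.....  .:--:.....  .-+*#**+==
==+*##+=-:....... ....... ... .-+###*+==
==+*##*=-:....................:-*###**+=
==+*#**+=-:::::::::::::::::::::=*###*++=
==+******+===================+++*##**+==
=++***#**************************#***+==
=++**###########################*##**++=
==+***#*###**###########***********##***
179.0
```

>>> {"fn": "step_arm", "kwargs": {"moves": "2 -10 0 -6.5;5 -22 -2 -6.5;5 -22 -16 -6.5;5 -22 -16 -6.5;5 -22 -16 -6.5;5 -22 -16 -6.5;5 -22 -16 -6.5;5 -10 -23 -6.5", "claw": -0.3}}

```text
time: 9.65
tool_pos: [0.568, 0.0152, 0.2051]
tool_rot: [1.207, 2.898, -0.0]
wrist_force: [0.7, 0.2, -0.2]
finger_gap: 0.0297
grasp_force: 0.0
```

>>> {"fn": "step_arm", "kwargs": {"moves": "20 0 0 0;15 0 -30 0;0 0 -30 0;0 0 -20 0;0 0 -10 0;0 0 0 0"}}

```text
time: 10.25
tool_pos: [0.6009, 0.0176, 0.1132]
tool_rot: [-1.196, -2.902, 0.001]
wrist_force: [-0.1, -0.3, 0.5]
finger_gap: 0.03
grasp_force: 0.0
```

>>> {"fn": "step_arm", "kwargs": {"moves": "0 0 0 0;0 0 0 0;0 0 0 0;0 0 0 0;0 0 0 -3;0 0 0 -3;0 0 0 0;0 0 0 0", "claw": -1}}

```text
time: 11.05
tool_pos: [0.6008, 0.0158, 0.1153]
tool_rot: [-1.346, -2.837, 0.007]
wrist_force: [-6.0, -6.3, -2.8]
finger_gap: 0.0158
grasp_force: 23.7
```

>>> {"fn": "step_arm", "kwargs": {"moves": "0 0 0 0;0 0 0 0;0 0 0 0;0 0 20 0;0 0 40 0;-15 0 30 0;-20 0 0 0;0 0 0 0", "claw": -0.3}}

```text
time: 11.85
tool_pos: [0.5669, 0.018, 0.2066]
tool_rot: [1.345, 2.836, 0.001]
wrist_force: [-0.2, -0.2, -0.4]
finger_gap: 0.0297
grasp_force: 0.0
```

>>> {"fn": "step_arm", "kwargs": {"moves": "-5 10 23 6.5;-5 22 16 6.5;-5 22 16 6.5;-5 22 16 6.5;-5 22 16 6.5;-5 22 16 6.5;-5 22 2 6.5;-2 10 0 6.5", "claw": 0.5}}

```text
time: 12.65
tool_pos: [0.5304, 0.1718, 0.3103]
tool_rot: [-0.044, 3.14, 0.001]
wrist_force: [-0.5, -1.0, -1.1]
finger_gap: 0.0639
grasp_force: 0.0
```

>>> {"fn": "step_arm", "kwargs": {"moves": "0 0 0 6;0 0 0 0;0 0 0 0"}}

```text
time: 12.95
tool_pos: [0.5303, 0.1698, 0.3092]
tool_rot: [0.194, -3.135, -0.0]
wrist_force: [0.5, -0.5, -0.1]
finger_gap: 0.0637
grasp_force: 0.0
```

```bash
python3 - <<'E'
from d import *
c=snap('wrist','w6'); t=snap('top','t6'); o=r.observe();print(o['tool_pos'],o['tool_rot'],o['time'])
show(t);print();show(c)
print(barq(c,42),barq(t,42))
E
```

```text
[0.53026149 0.16957306 0.30940835] [ 1.94769031e-01 -3.13515539e+00 -3.51540724e-05] 13.05
=====+++================================
===+++++++=======+++++++++++++++++++====
==+++++++++++++++++++++++++++++++++++===
==++++++++++++++++++++++++++++++++++++==
=++++***+++++++++++++++++++++++**+++++==
=+++***++++++++++++++++++++++++****++++=
=+++***++++++++++++++=++++++++++****++++
=+++**+++++++++++===========+++++***++++
=+++*+++====+++++==-----=======+++**++++
=++++++======+++==--:::--=======+++*+++=
=++++++=======+==-::::::-========++++++=
=++++++==-====+==-::::::-=====--=++++++=
=++++++==-=======-::..::-====---==+++++=
=++++++==-=======-::..::--===----=++++++
=++++++==-====+==-::::::-===--:--=++*+++
=++++++======+++=-::::::-===--:--=++*+++
=++++++======+++=--:::::-===--::-=++*+++
=++++++======+++==------====--::-=++++++
=++++++======++++========++=--:--=++++++
=++++++===-=============+++=-----=+++++=
=++++++==----==========++++=-----=+++++=
=++++++==-----------====+++=-----=+++++=
=++++++==-----:::------==+==--:--=+++++=
=++++++==---::::::::::--====-::--=++++++
=++++++==--::::::::::::--
[... 1689 characters left out ...]
+*##*+==
==+*#*+=-::.........  :=##=.. .-+**#*+==
==+*#*+=-:.. ........ :+##=. ..-+*##**+=
==+*#*+=--:......... ..=##=.  .-+**#*++=
==+*#*+=--:......... .:=##=.. .-+*#**+==
==+*##+=---...........:+##=.  .-*###*+==
==+*#*+=--:...........:=**-.  .-*###*+==
==+*#*+=-::......... .:-==:.  .-+###*+==
==+*#*+=-:..   .........::.. ..-+#*##*+=
=++*#*+=--:....................-+**#*++=
=++*#**+==-:::::::::::::::::::-=**##*++=
==+*##**+++====================+*##**+==
==+***#*************************##***+==
==+**############################****+==
==+**####**##*#######*###************+==
(np.float64(0.8570356018406394), np.float64(131.5), 8, -12) (np.float64(0.7905859750240154), np.float64(135.0), 0, 4)
```

>>> {"fn": "step_arm", "kwargs": {"moves": "-10 25 0 1;-10 30 -20 1;-10 30 -30 1;-10 30 -40 1;-8 24 -40 1;-5 10 -40 1;0 0 -30 2;0 0 -20 0", "claw": 0.55}}

```text
time: 13.85
tool_pos: [0.4755, 0.3178, 0.0874]
tool_rot: [0.416, -3.11, 0.002]
wrist_force: [0.1, -0.7, 0.8]
finger_gap: 0.0665
grasp_force: 0.0
```

>>> {"fn": "step_arm", "kwargs": {"moves": "0 0 -10 0;0 0 0 0;0 0 0 0"}}

```text
time: 14.15
tool_pos: [0.4783, 0.3183, 0.0816]
tool_rot: [-0.415, 3.112, 0.001]
wrist_force: [0.9, 0.4, 0.2]
finger_gap: 0.0663
grasp_force: 0.0
```

```bash
cat > b.py <<'E'
from h import *
def brass(c,z,near):
    hsv=cv2.cvtColor(c['image'],cv2.COLOR_BGR2HSV); m=cv2.inRange(hsv,(15,110,60),(30,255,255)); nn,lab,st,ce=cv2.connectedComponentsWithStats(m); out=[]
    for i in range(1,nn):
        if st[i,4]>60:
            X=atz(c,*ce[i],z)
            if np.hypot(*(X[:2]-near[:2]))<.06:
                ys,xs=np.where(lab==i); P=np.array([atz(c,a,b,z)[:2] for a,b in zip(xs,ys)])*1000; out.append((st[i],X.round(4),cv2.minAreaRect(np.float32(P))))
    return out
E
python3 - <<'E'
from b import *
c=snap('wrist','w7'); o=r.observe();print(o['tool_pos'],o['tool_rot'],o['finger_gap'],o['time'])
for x in brass(c,.014,np.array([.4775,.3187])): print(x)
E
```

```text
[0.47859471 0.31850632 0.082153  ] [-4.14950206e-01  3.11122566e+00  1.13033672e-03] 0.06625886811332964 14.2
(array([ 251,  181,   59,   49, 2703], dtype=int32), array([0.4764, 0.3192, 0.014 ]), ((476.61688232421875, 319.2488708496094), (41.10190963745117, 47.23085403442383), 15.174986839294434))
```

>>> {"fn": "step_arm", "kwargs": {"moves": "-2 1 -40 0;0 0 -30 0;0 0 -15 0;0 0 -5 0;0 0 0 0"}}

```text
time: 14.7
tool_pos: [0.476, 0.3194, -0.0088]
tool_rot: [-0.416, 3.113, 0.0]
wrist_force: [-0.5, 0.0, -0.1]
finger_gap: 0.0662
grasp_force: 0.0
```

>>> {"fn": "step_arm", "kwargs": {"moves": "0 0 -4 0;0 0 -4 0;0 0 0 0"}}

```text
time: 15.0
tool_pos: [0.4754, 0.3193, -0.0173]
tool_rot: [-0.416, 3.114, 0.0]
wrist_force: [0.1, -1.1, -0.7]
finger_gap: 0.0663
grasp_force: 0.0
```

>>> {"fn": "step_arm", "kwargs": {"moves": "0 0 -3 0;0 0 -3 0;0 0 0 0"}}

```text
time: 15.3
tool_pos: [0.4748, 0.319, -0.024]
tool_rot: [0.416, -3.113, 0.0]
wrist_force: [0.3, -0.7, -0.2]
finger_gap: 0.0662
grasp_force: 0.0
```

>>> {"fn": "step_arm", "kwargs": {"moves": "0 0 0 0;0 0 0 0;0 0 0 0;0 0 0 0;0 0 0 0", "claw": -1, "squeeze": 50}}

```text
time: 15.8
tool_pos: [0.4756, 0.3193, -0.0231]
tool_rot: [-0.416, 3.113, 0.0]
wrist_force: [-1.6, -1.1, 3.7]
finger_gap: 0.0463
grasp_force: 52.2
```

>>> {"fn": "step_arm", "kwargs": {"moves": "0 0 10 0;0 0 20 0;0 0 35 0;0 0 40 0;0 0 40 0;0 0 40 0;0 0 25 0;0 0 10 0"}}

```text
time: 16.6
tool_pos: [0.4763, 0.3197, 0.1998]
tool_rot: [-0.416, 3.109, 0.002]
wrist_force: [0.6, 0.4, -3.0]
finger_gap: 0.0465
grasp_force: 52.2
```

>>> {"fn": "step_arm", "kwargs": {"moves": "10 -15 0 -2;20 -25 0 -2;20 -25 0 -2;20 -25 0 -2;20 -25 0 -2;20 -25 0 -2;15 -17 0 -2;5 -10 0 -1.6"}}

```text
time: 17.4
tool_pos: [0.6051, 0.1504, 0.1943]
tool_rot: [-0.015, -3.138, 0.001]
wrist_force: [-0.5, 0.6, -3.2]
finger_gap: 0.0465
grasp_force: 52.2
```

>>> {"fn": "step_arm", "kwargs": {"moves": "0 -5 0 0;0 0 0 0;0 0 0 0"}}

```text
time: 17.7
tool_pos: [0.6044, 0.1481, 0.1962]
tool_rot: [-0.008, -3.141, -0.001]
wrist_force: [-0.6, 0.1, -2.1]
finger_gap: 0.0461
grasp_force: 52.2
```

```bash
python3 - <<'E'
from b import *
c=snap('wrist','w8'); s=snap('side','s8'); o=r.observe();T=o['tool_pos'];print(T,o['tool_rot'],o['finger_gap'],o['grasp_force'],o['wrist_force'],o['time'])
for x in brass(c,T[2]+.0375,T): print(x)
p=np.load('p.npy'); print('peg',f2w(p,(40,76,42)),'wrist px',proj(c,f2w(p,(40,76,42))),'side px',proj(s,f2w(p,(40,76,42))))
print('lock mid, eye px',[(proj(k,T+[0,0,.0305]).round(1),proj(k,T+[.031,0,.0305]).round(1)) for k in (c,s)])
hsv=cv2.cvtColor(s['image'],cv2.COLOR_BGR2HSV); m=cv2.inRange(hsv,(15,110,60),(30,255,255)); nn,lab,st,ce=cv2.connectedComponentsWithStats(m)
print([(a.tolist(),b.round(1)) for a,b in zip(st[1:],ce[1:]) if a[4]>30])
E
```

```text
[0.60464799 0.14819798 0.19651894] [-7.60515904e-03 -3.14138552e+00 -4.23740167e-04] 0.046341630056832304 52.171581387519836 [ 0.62818458 -0.38309703 -2.1685222 ] 17.8
(array([ 231,  229,  100,   81, 7294], dtype=int32), array([0.6033, 0.1497, 0.234 ]), ((604.0242919921875, 149.7977294921875), (47.392730712890625, 43.34187316894531), 89.69873809814453))
peg [0.64786499 0.14205823 0.18086266] wrist px [269.65773229 289.64277607] side px [224.11746558 210.19600181]
lock mid, eye px [(array([277.4, 265. ]), array([277.8, 317. ])), (array([244.3, 189.5]), array([230.1, 191.4]))]
[([166, 0, 123, 6, 511], array([224.3,   1.9])), ([436, 0, 16, 3, 31], array([444.2,   1. ])), ([232, 182, 15, 17, 128], array([237.7, 189.8])), ([145, 188, 5, 14, 57], array([147. , 194.5])), ([225, 301, 17, 17, 222], array([232.8, 309.6]))]
```

```bash
python3 - <<'E'
from h import *
from scipy.ndimage import map_coordinates
p=np.load('p.npy')
for f in ('s3','side0','top0','t4'):
    s=ld(f); g=cv2.cvtColor(s['image'],cv2.COLOR_BGR2GRAY).astype(float)
    a=proj(s,f2w(p,(40,76,0)));b=proj(s,f2w(p,(40,76,42))); d=(b-a)/np.linalg.norm(b-a); n=np.array([-d[1],d[0]])
    px=np.linalg.norm(proj(s,f2w(p,(40,76,21)))-proj(s,f2w(p,(40,81,21))))/5
    print(f,'foot',a.round(1),'tip',b.round(1),'n',n.round(2),'px/mm~',px.round(2))
    for h in (12,20,28,36):
        q=proj(s,f2w(p,(40,76,h))); o=np.arange(-8,9); print('  h',h,map_coordinates(g,[q[1]+o*n[1],q[0]+o*n[0]],order=1).astype(int))
    o=np.arange(-10,9); print('  axial from tip',map_coordinates(g,[b[1]+o*d[1],b[0]+o*d[0]],order=1).astype(int))
E
```

```text
s3 foot [215.6 226.5] tip [224.1 210.2] n [0.89 0.46] px/mm~ 0.25
  h 12 [120 123 121 122 119 117 129 147 147 126  92  85 110 126 122 119 124]
  h 20 [123 122 123 124 123 121 135 147 146 128 113 113 113 124 124 125 125]
  h 28 [125 124 122 123 125 123 131 148 147 131 111 122 124 125 125 122 124]
  h 36 [125 126 124 125 124 121 129 151 149 132 118 121 126 125 124 124 126]
  axial from tip [146 149 147 147 147 148 148 148 151 154 156  97  70  69  45  19  14  21
  20]
side0 foot [215.6 226.5] tip [224.1 210.2] n [0.89 0.46] px/mm~ 0.25
  h 12 [119 118 118 119 117 113 122 142 144 122  86  81 106 121 120 120 121]
  h 20 [121 119 120 121 122 119 131 144 141 123 111 113 111 122 119 120 121]
  h 28 [123 119 121 120 118 117 124 143 145 129 110 123 123 121 121 122 123]
  h 36 [122 121 122 122 120 118 126 148 146 130 115 118 121 121 121 122 122]
  axial from tip [142 141 143 146 144 144 145 145 146 149 151  95  68  67  41  10  15  13
  16]
top0 foot [255.9 160. ] tip [254.3 162.9] n [-0.87 -0.5 ] px/mm~ 0.4
  h 12 [ 87  86  86  86  91  97  93  86  89 101 118 133 133 121 116 115 116]
  h 20 [ 86  85  86  87  94 100  98  93 102 111 123 132 129 119 115 115 115]
  h 28 [ 89  88  88  92  98 105 106 108 120 125 128 130 124 117 115 115 115]
  h 36 [ 97  95  96  99 105 111 111 121 129 135 131 127 118 115 115 115 115]
  axial from tip [117 117 118 124 130 120  98  84  96 123 134 130 121 115 114 113 113 114
 113]
t4 foot [255.9 160. ] tip [254.3 162.9] n [-0.87 -0.5 ] px/mm~ 0.4
  h 12 [ 86  86  85  86  91  97  93  86  89 101 117 132 132 120 115 115 115]
  h 20 [ 85  85  85  87  94 100  98  94 102 110 122 131 128 119 114 115 115]
  h 28 [ 90  89  87  91  98 105 106 108 119 124 127 130 124 117 114 114 115]
  h 36 [ 97  96  95  98 104 111 110 121 129 134 130 127 118 115 113 114 114]
  axial from tip [116 116 118 123 129 120  99  84  95 122 134 129 121 115 113 113 113 113
 113]
```

>>> {"fn": "step_arm", "kwargs": {"moves": "0 -4 -10 0;0 -3 -10 0;0 0 -5 0;0 0 -2 0;0 0 0 0;0 0 0 0"}}

```text
time: 18.4
tool_pos: [0.6055, 0.1402, 0.1697]
tool_rot: [0.01, 3.141, 0.0]
wrist_force: [0.1, 0.2, -3.5]
finger_gap: 0.0465
grasp_force: 52.1
```

```bash
python3 - <<'E'
from b import *
from scipy.ndimage import map_coordinates
c=snap('wrist','w9'); s=snap('side','s9'); o=r.observe();T=o['tool_pos'];print(T,o['tool_rot'],o['wrist_force'],o['time'])
for x in brass(c,T[2]+.0375,T): print(x)
p=np.load('p.npy')
g=cv2.cvtColor(c['image'],cv2.COLOR_BGR2GRAY)
# profile along lock x through eye centre and across it, at mid-plane height (mm from TCP)
xs=np.arange(14,64,1.); q=np.array([proj(c,T+[x/1000,.0005,.0305]) for x in xs]); print('along',dict(zip(xs.astype(int),map_coordinates(g,[q[:,1],q[:,0]],order=1).astype(int))))
ys=np.arange(-22,23,1.)
for X in (28,34,40):
    q=np.array([proj(c,T+[X/1000,y/1000,.0305]) for y in ys]); print('across',X,list(zip(ys.astype(int),map_coordinates(g,[q[:,1],q[:,0]],order=1).astype(int))))
t=f2w(p,(40,76,42)); print('peg tip seen at', [ (t-T).round(4)]); o_=-c['R'].T@c['t']; d=t-o_; k=o_+d*(T[2]+.0305-o_[2])/d[2]; print('peg tip on mid-plane by wrist ray',(k-T)*1000)
E
```

```text
[0.60562209 0.14026298 0.17001346] [9.89969072e-03 3.14060382e+00 1.09228230e-04] [-0.34867431 -0.30008897 -3.31407179] 18.5
(array([ 231,  229,  100,   81, 7304], dtype=int32), array([0.6045, 0.1419, 0.2075]), ((605.161376953125, 141.91671752929688), (47.430397033691406, 43.404624938964844), 89.63288879394531))
along {np.int64(14): np.int64(152), np.int64(15): np.int64(148), np.int64(16): np.int64(147), np.int64(17): np.int64(142), np.int64(18): np.int64(145), np.int64(19): np.int64(146), np.int64(20): np.int64(145), np.int64(21): np.int64(145), np.int64(22): np.int64(146), np.int64(23): np.int64(147), np.int64(24): np.int64(145), np.int64(25): np.int64(146), np.int64(26): np.int64(132), np.int64(27): np.int64(113), np.int64(28): np.int64(112), np.int64(29): np.int64(108), np.int64(30): np.int64(106), np.int64(31): np.int64(115), np.int64(32): np.int64(128), np.int64(33): np.int64(128), np.int64(34): np.int64(129), np.int64(35): np.int64(128), np.int64(36): np.int64(130), np.int64(37): np.int64(130), np.int64(38): np.int64(131), np.int64(39): np.int64(128), np.int64(40): np.int64(12
[... 4298 characters left out ...]
p.int64(4), np.int64(126)), (np.int64(5), np.int64(126)), (np.int64(6), np.int64(124)), (np.int64(7), np.int64(127)), (np.int64(8), np.int64(127)), (np.int64(9), np.int64(127)), (np.int64(10), np.int64(128)), (np.int64(11), np.int64(127)), (np.int64(12), np.int64(123)), (np.int64(13), np.int64(86)), (np.int64(14), np.int64(95)), (np.int64(15), np.int64(117)), (np.int64(16), np.int64(136)), (np.int64(17), np.int64(147)), (np.int64(18), np.int64(151)), (np.int64(19), np.int64(149)), (np.int64(20), np.int64(133)), (np.int64(21), np.int64(129)), (np.int64(22), np.int64(130))]
peg tip seen at [array([0.0422, 0.0018, 0.0108])]
peg tip on mid-plane by wrist ray [27.95390772  1.82151892 30.5       ]
```

>>> {"fn": "step_arm", "kwargs": {"moves": "-4 0 0 0;1 0 -2 0;2 0 -4 0;2 0 -4 0;2 0 -4 0;2 0 -4 0;0 0 0 0"}}

```text
time: 19.2
tool_pos: [0.61, 0.1401, 0.1504]
tool_rot: [-0.01, -3.14, 0.0]
wrist_force: [0.3, -0.7, -3.7]
finger_gap: 0.0463
grasp_force: 52.2
```

>>> {"fn": "step_arm", "kwargs": {"moves": "2 0 -4 0;2 0 -4 0;2 0 -4 0;0 0 0 0"}}

```text
time: 19.6
tool_pos: [0.616, 0.1401, 0.1385]
tool_rot: [-0.01, -3.14, 0.0]
wrist_force: [-0.7, 0.4, -2.6]
finger_gap: 0.0467
grasp_force: 52.2
```

>>> {"fn": "step_arm", "kwargs": {"moves": "2 0 -4 0;2 0 -4 0;1 0 -2 0;0 0 0 0;0 0 0 0"}}

```text
time: 20.1
tool_pos: [0.6213, 0.1402, 0.1294]
tool_rot: [-0.01, -3.141, 0.0]
wrist_force: [0.8, 0.1, -2.5]
finger_gap: 0.0464
grasp_force: 52.2
```

```bash
python3 - <<'E'
from b import *
from scipy.ndimage import map_coordinates
c=snap('wrist','w10'); o=r.observe();T=o['tool_pos'];print(T,o['wrist_force'],o['time'])
p=np.load('p.npy'); g=cv2.cvtColor(c['image'],cv2.COLOR_BGR2GRAY)
for y in (1.5,):
    xs=np.arange(14,58,1.); q=np.array([proj(c,T+[x/1000,y/1000,.0305]) for x in xs]); print(list(zip(xs.astype(int).tolist(),map_coordinates(g,[q[:,1],q[:,0]],order=1).astype(int).tolist())))
t=f2w(p,(40,76,42)); print('tip rel',(t-T)*1000,'out of mid-plane eye',(faceT(p)[0].T@(T+[.036,0,.0305]-faceT(p)[1]))*1000)
ys=np.arange(-22,23,2.)
for z,X in ((.0305,40),(t[2]-T[2],(t[0]-T[0])*1000)):
    q=np.array([proj(c,T+[X/1000,y/1000,z]) for y in ys]); print(round(X),list(zip(ys.astype(int).tolist(),map_coordinates(g,[q[:,1],q[:,0]],order=1).astype(int).tolist())))
E
```

```text
[0.62134414 0.1402067  0.12962197] [ 0.77532732 -0.08329799 -3.05826038] 20.15
[(14, 95), (15, 110), (16, 146), (17, 142), (18, 143), (19, 146), (20, 145), (21, 146), (22, 144), (23, 146), (24, 145), (25, 145), (26, 131), (27, 105), (28, 69), (29, 61), (30, 61), (31, 61), (32, 62), (33, 60), (34, 64), (35, 87), (36, 131), (37, 146), (38, 148), (39, 151), (40, 152), (41, 156), (42, 155), (43, 155), (44, 155), (45, 155), (46, 158), (47, 154), (48, 120), (49, 72), (50, 89), (51, 98), (52, 121), (53, 132), (54, 129), (55, 83), (56, 21), (57, 10)]
tip rel [26.52085779  1.85153465 51.240694  ] out of mid-plane eye [38.64282352 74.20984453 19.23133468]
40 [(-22, 127), (-20, 119), (-18, 86), (-16, 122), (-14, 142), (-12, 140), (-10, 94), (-8, 90), (-6, 91), (-4, 149), (-2, 123), (0, 150), (2, 152), (4, 158), (6, 160), (8, 121), (10, 142), (12, 122), (14, 92), (16, 136), (18, 153), (20, 129), (22, 123)]
27 [(-22, 122), (-20, 124), (-18, 124), (-16, 126), (-14, 106), (-12, 139), (-10, 147), (-8, 124), (-6, 84), (-4, 87), (-2, 92), (0, 150), (2, 156), (4, 163), (6, 186), (8, 123), (10, 82), (12, 108), (14, 140), (16, 144), (18, 126), (20, 129), (22, 126)]
```

>>> {"fn": "step_arm", "kwargs": {"moves": "1 0 -2 0;0 0 -1 0;0 0 0 0"}}

```text
time: 20.45
tool_pos: [0.6221, 0.1402, 0.1262]
tool_rot: [-0.01, -3.141, 0.0]
wrist_force: [-0.7, -0.2, -2.7]
finger_gap: 0.0462
grasp_force: 52.2
```

>>> {"fn": "step_arm", "kwargs": {"moves": "0 0 0 0;0 0 0 0;0 0 0 0;0 0 0 0;0 0 0 0;0 0 0 0;0 0 0 0;0 0 0 0", "claw": 0.5}}

```text
time: 21.25
tool_pos: [0.6222, 0.1402, 0.1265]
tool_rot: [-0.01, -3.142, 0.0]
wrist_force: [0.6, -0.7, -0.3]
finger_gap: 0.0642
grasp_force: 0.0
```

```bash
python3 - <<'E'
from b import *
c=snap('wrist','w11'); o=r.observe();T=o['tool_pos'];print(T,o['wrist_force'],o['finger_gap'],o['time'])
p=np.load('p.npy'); Rf,O=faceT(p)
hsv=cv2.cvtColor(c['image'],cv2.COLOR_BGR2HSV); m=cv2.inRange(hsv,(15,110,50),(30,255,255)); nn,lab,st,ce=cv2.connectedComponentsWithStats(m)
for i in range(1,nn):
    if st[i,4]>400:
        ys,xs=np.where(lab==i); P=[]
        for u,v in zip(xs,ys):
            a,d=ray(c,u,v); n=Rf[:,2]; P0=O+n*.014; P.append((Rf.T@(a+d*(n@(P0-a))/(n@d)-O))[:2]*1000)
        print(st[i],cv2.minAreaRect(np.float32(P)))
E
```

```text
[0.62223477 0.14020515 0.1264272 ] [ 0.16729272 -0.0082777   0.67686399] 0.06433558668050719 21.3
[ 241  214   83   70 5573] ((-3.2353038787841797, 76.35552978515625), (39.75945281982422, 47.389461517333984), 0.9160836338996887)
```

>>> {"fn": "step_arm", "kwargs": {"moves": "0 0 10 0;0 0 20 0;0 0 30 0;0 0 40 0;-20 0 40 0;-40 0 20 0;-40 0 0 0;-40 0 0 0"}}

```text
time: 22.1
tool_pos: [0.4815, 0.1402, 0.2885]
tool_rot: [0.01, 3.138, 0.0]
wrist_force: [-0.0, -0.4, 0.6]
finger_gap: 0.0639
grasp_force: 0.0
```

>>> {"fn": "step_arm", "kwargs": {"moves": "-40 0 0 0;-30 0 0 0;0 0 0 0;0 0 0 0"}}

```text
time: 22.5
tool_pos: [0.4124, 0.1402, 0.2875]
tool_rot: [0.01, 3.139, 0.0]
wrist_force: [-0.6, 0.0, 0.7]
finger_gap: 0.0642
grasp_force: 0.0
```

```bash
python3 - <<'E'
from d import *
t=snap('top','t12'); c=snap('wrist','w12'); o=r.observe();print(o['tool_pos'],o['wrist_force'],o['time'])
Rf,O=faceT(p)
for n_,cc in (('top',t),('wrist',c)):
    hsv=cv2.cvtColor(cc['image'],cv2.COLOR_BGR2HSV); m=cv2.inRange(hsv,(15,110,50),(30,255,255)); nn,lab,st,ce=cv2.connectedComponentsWithStats(m)
    for i in range(1,nn):
        if st[i,4]>60:
            ys,xs=np.where(lab==i); P=[]
            for u,v in zip(xs,ys):
                a,d=ray(cc,u,v); n=Rf[:,2]; P0=O+n*.014; P.append((Rf.T@(a+d*(n@(P0-a))/(n@d)-O))[:2]*1000)
            P=np.float32(P)
            if np.linalg.norm(P.mean(0)-[0,76])<60: print(n_,cv2.minAreaRect(P))
    print(n_,'bar',barq(cc,42))
# bystander movement: difference of top images away from arm/padlock
a=cv2.GaussianBlur(ld('top0')['image'],(0,0),1).astype(int);b=cv2.GaussianBlur(t['image'],(0,0),1).astype(int); m=(np.abs(a-b).max(2)>35).astype(np.uint8)
print([s.tolist() for s in cv2.connectedComponentsWithStats(m)[2][1:] if s[4]>15])
E
```

```text
[0.41305892 0.1400896  0.28704691] [-0.02957857 -0.07990623  0.54065485] 22.6
top ((-1.1085433959960938, 74.6283187866211), (41.088932037353516, 45.46108627319336), 2.979673147201538)
top bar (np.float64(0.7891351943076081), np.float64(134.0), 0, 4)
wrist ((-8.629684448242188, 76.31206512451172), (46.69670867919922, 31.404693603515625), 89.99286651611328)
wrist bar (np.float64(0.21778674717245303), np.float64(209.5), 12, 12)
[[302, 166, 6, 5, 16], [246, 168, 21, 19, 319], [298, 176, 6, 9, 39], [309, 179, 6, 6, 23], [292, 190, 8, 9, 55], [192, 192, 8, 28, 97], [304, 195, 5, 6, 23], [260, 197, 8, 15, 76], [235, 198, 26, 21, 370], [178, 205, 22, 41, 407], [201, 217, 72, 48, 1169], [182, 246, 17, 59, 462], [245, 267, 17, 47, 292], [331, 275, 135, 52, 2986], [180, 276, 4, 7, 23], [174, 306, 82, 114, 6624], [0, 358, 58, 35, 1051], [250, 371, 68, 39, 922], [242, 372, 6, 48, 206], [0, 380, 3, 7, 16], [0, 392, 38, 28, 533], [289, 411, 28, 9, 107], [272, 416, 6, 4, 19]]
```

```bash
python3 - <<'E'
from h import *
for f in ('top0','t12'):
    im=ld(f)['image']; hsv=cv2.cvtColor(im,cv2.COLOR_BGR2HSV); m=cv2.inRange(hsv,(5,90,30),(20,255,255)); n,l,s,ce=cv2.connectedComponentsWithStats(m)
    print(f,[(s[i].tolist(),ce[i].round(1).tolist()) for i in range(1,n) if s[i,4]>150 and s[i,0]>380])
a,b=[cv2.cvtColor(ld(f)['image'],cv2.COLOR_BGR2GRAY)[258:274,352:380].astype(int) for f in ('top0','t12')]; print(np.abs(a-b).max(),np.abs(a-b).mean())
r.close_job()
E
```

```text
top0 [([409, 146, 31, 10, 162], [423.6, 150.7]), ([408, 163, 30, 28, 448], [424.2, 175.9]), ([410, 245, 37, 46, 1181], [428.3, 267.5])]
t12 [([409, 146, 31, 11, 161], [423.8, 150.8]), ([408, 163, 30, 28, 453], [424.1, 175.9]), ([409, 245, 38, 46, 1178], [428.3, 267.5])]
11 0.9464285714285714
the job is handed in; nothing more can be done
```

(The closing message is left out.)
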